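Show a bored plate to the inspection camera

TASK

Of the two flat metal plates lying on low rests, take the one with the hole and first stand it by itself on the open bench, on the short thin edge nearest the hole, and let go of it. Then take it by its upper end and hold it still in the air in front of the inspection camera: upright with the hole below, its collared face towards the lens and square to it, the plate's middle centred on the lens and 15 cm in front of it, the hole not covered by the fingers. Finish while still holding it there, do not touch the camera, and leave the other things where they lie.

Things in the scene. Friction and masses are not known exactly. Their poses are not given: they have to be found in the camera images.
- bore_plate: plate to show: bare metal, 84 mm long (x), 60 wide (y), 14 thick (z); 22 mm through hole 20 mm from the middle towards +x; raised collar (31 mm across, 3 high) round the hole on the +z face only. Origin: centre of the face without collar. Starts flat, collar up, under face 20 mm above the bench, centred on a rest within 5 mm; +x (hole end) points left, yaw 0.7 to 1.5
- plate_middle (a point): middle of the bored plate (7 mm above the origin along the plate's z); axes as bore_plate. The plate weighs 0.13 to 0.25 kg; stood on its short edge its middle is 42 mm above the bench
- plate_bore (a point): centre of the hole, at half the thickness: 20 mm from plate_middle along the plate's x
- plain_plate: the other plate, without hole or collar, same 84 x 60 x 14 mm and metal, lying flat on the other rest; leave it. Origin: centre of its under face
- rest_a: fixed low rest, 56 mm (x) x 36 mm (y), 20 mm high, under the bored plate; smaller than the plate all round. Origin: centre of its foot on the bench
- rest_b: the same rest under the plain plate. The two rests lie 17 to 33 cm apart sideways, one near y = -0.10, one near y = -0.35, in either order; the bench midway between them, round x = 0.435, y = -0.225, is always clear
- camera: fixed inspection camera on a post, at the back right: foot 85 x 85 mm, top of the head 227 mm high. Origin: centre of its foot on the bench; it looks along its own -x, level, towards the robot; optical axis 200 mm above the bench
- lens (a point): centre of the lens's front face, 200 mm above the bench; axes as camera (the lens looks along -x, z up). The plate's middle belongs 150 mm in front of it, at x = -0.150 in these axes, y = 0, z = 0
- ferrule: bystander: short steel pipe ferrule standing on its flange, 50 mm across, 22 mm high
- tri_clamp: bystander: hygienic pipe clamp lying flat, 69 x 94 x 18 mm
- coupler: bystander: brass-coloured air coupler, 26 x 50 x 26 mm
- calculator: bystander: desk calculator, 112 x 68 x 15 mm
- scoop_white: bystander: white hand scoop, 48 x 162 x 33 mm

How it is judged:
By the outcome, as a careful person would: the job done as asked, in the order asked, and still so for the second after the job is handed in, while the arm keeps its last pose, push and grip.
It also fails if it takes over 61 s, if anything falls off the work surface, if the arm or the gripper's body presses on something with over 40 N, if the wrist force passes 120 N, or if a joint passes its speed limit or range.

ROBOT

A 6-joint arm with a two-finger parallel gripper is mounted at the origin on a cart in front of the work surface, level with it; the furniture and walls round the work are solid. World frame = base frame: x ahead of the robot, y to its left, z up, the work surface at z = 0. Lengths are in m, angles in degrees, forces in N, time in s.
With the tool pointing down it reaches from about 0.275 to 0.975 m from the base axis. Payload 8.4 kg.
Tool frame: the origin (TCP) lies between the finger pads, 19 mm behind the fingertips; this is the grasp point; z points along the fingers, y is the line along which they close (so a half turn about z gives the same grasp; the last joint's range is limited). The gripper opens to 92 mm and grips with 3 to 60 N. Pads are 20 mm wide; open, the fingers measure 128 mm over their backs; the gripper's body (75 mm by 189 mm) begins 69 mm behind the grasp point.
Start: joints at [-0.138, 20.225, 93.587, -0, 66.188, -0.138], TCP at [0.625, -0, 0.233] pointing down, gripper open.
Joint ranges: [-150.9, 150.9], [-52.94, 120.26], [3.33, 152.33], [-74.26, 254.26], [0, 154.13], [-172.89, 172.89]. Speed limits (degrees/s): [127.2, 127.2, 159.86, 180, 180, 180].

INTERFACE

Orientations are given as a 3x3 rotation matrix whose columns are the frame's x, y, z axes.
In Python, from rig import robot gives the robot as it stands.
- The arm moves only by the shell command python3 nudge.py 'ROWS' [OPENING] [FORCE]. ROWS is a JSON list of rows, 1 to 10 of them, each of 6 numbers: dx, dy, dz in m, then a rotation vector rx, ry, rz in degrees; each row is the pose to reach, as a shift and turn from the pose commanded when the command began, along the tool's axes at that moment; what a row does not reach only later rows make up. A row lasts 1/12 s, in which the tool goes at most 0.0417 m and 7.16 degrees, less where a joint would pass 70% of its speed; a pose out of reach is approached as far as the arm can. OPENING is the finger opening in m, set as the command begins (- or left out keeps the last). The fingers move at their own pace and stop on an object; FORCE is the grip in N (left out, the last holds). Time passes only in rows, so rows that do not move let the fingers close. It prints the time, the measured TCP pose, the force, the opening and the grip force at its end.
- robot.observe(): the state, without advancing time (a new reading comes with each control period).
- robot.get_image(name): name is "scene" or "side" or "wrist"; returns a dict with "image" (480x640x3 uint8, red, green, blue), "K" (3x3 intrinsics, pixels), "rvec" (rotation vector, rad) and "tvec" (3), from world to camera coordinates, as OpenCV has them; the wrist camera has in their place "tool_from_camera" (4x4, takes a point from camera to tool coordinates, whose origin is the TCP and whose axes are the flange's). Camera axes: x right, y down, z forward; pixel columns grow to the right and rows downward; lengths in m; the calibration is good to about 2 mm. A picture is of the moment at which its call begins: read the wrist's pose just before it. There is no depth.
- robot.finish_job(): hands the job in; it is judged then, once.
The state is a dict: "time": time; "q": joint angles; "joint_vel": joint speeds; "tau": joint torques, N m; "tool_pos": TCP position; "ee_rot": TCP orientation; "wrist_force": force on the tool from outside, world axes, zero at the start; "torque": the same for the moment, N m; "opening": finger opening in m; "gripper_force": force on a finger pad.
Only numpy, scipy, OpenCV 4.12 (cv2) and the standard library are available. Lean on these libraries where they do the work, as an engineer would, in place of code of your own. Each camera call takes 0.05 s, during which the arm holds its last target. There are 200 camera calls.

## Working session

There is one attempt and no reset: what is moved stays moved. The work goes in short steps, Python scripts to look and compute and a shell command to move; the robot and the scene stay as the last step left them, time stands still between calls to the robot, and variables do not carry over. Pictures are saved under pics/ and viewed, at most 10 in all, crops included, and the job is handed in when it is done.

```bash
ls; mkdir -p pics
python3 - <<'E'
from rig import robot
import cv2,numpy as np
o=robot.observe();print(o['time'],o['tool_pos'],o['ee_rot'])
for n in ['scene','side','wrist']:
    d=robot.get_image(n);cv2.imwrite(f'pics/{n}0.png',d['image'][:,:,::-1])
    print(n,{k:np.round(v,4).tolist() for k,v in d.items() if k!='image'})
E
```

```text
nudge.py
pics
rig.py
0.0 [6.24524060e-01 1.30186413e-05 2.32581199e-01] [[-3.63413773e-05  9.99999085e-01 -1.35198374e-03]
 [ 9.99999999e-01  3.63402186e-05 -8.81604050e-07]
 [-8.32471859e-07 -1.35198377e-03 -9.99999086e-01]]
scene {'K': [[550.2177, 0.0, 318.3609], [0.0, 550.2177, 238.0307], [0.0, 0.0, 1.0]], 'rvec': [2.0183, -0.9984, 0.5123], 'tvec': [-0.3603, 0.3585, 1.0722]}
side {'K': [[471.8518, 0.0, 316.8259], [0.0, 471.8518, 237.1423], [0.0, 0.0, 1.0]], 'rvec': [2.1385, -0.3827, 0.1849], 'tvec': [-0.529, 0.187, 1.2201]}
wrist {'K': [[350.0792, 0.0, 317.8239], [0.0, 350.0792, 241.4124], [0.0, 0.0, 1.0]], 'tool_from_camera': [[0.0007, -0.9652, -0.2614, 0.0733], [1.0, 0.0007, 0.0001, 0.0006], [0.0001, -0.2614, 0.9652, -0.1522], [0.0, 0.0, 0.0, 1.0]]}
```

View pics/scene0.png

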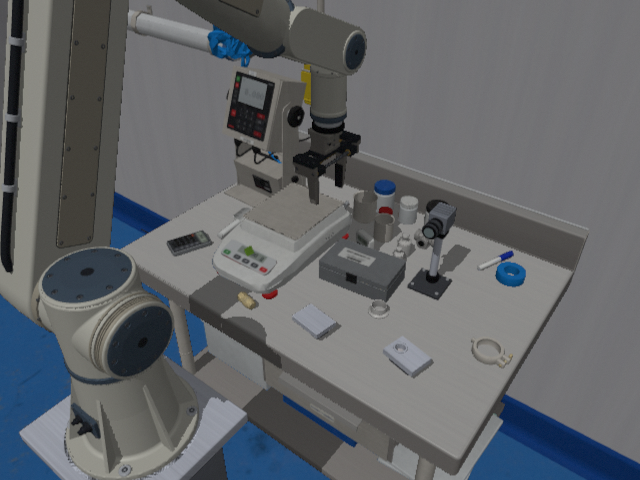

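View pics/side0.png

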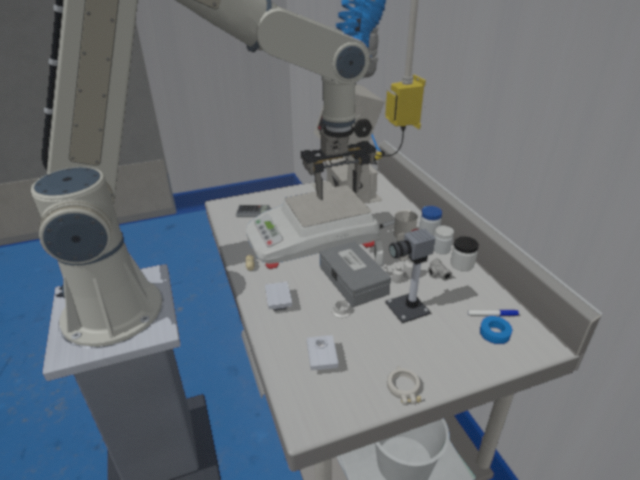

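The scene view shows the bored plate at about (407,355), the plain one at (315,320), and the camera head at (435,225) with its foot at (430,284). In the side view these are at (322,352), (278,295), and (405,248) with foot (408,307). I'll enlarge these for pixel readings.

```bash
cat > h.py <<'E'
import cv2,numpy as np
from rig import robot
def tile(im,x0,y0,w,h,s):
    t=cv2.resize(im[y0:y0+h,x0:x0+w],None,fx=s,fy=s,interpolation=cv2.INTER_CUBIC)
    for x in range(-(-x0//10)*10,x0+w,10):
        cv2.line(t,((x-x0)*s,0),((x-x0)*s,6),(0,0,255),1)
        if x%20==0: cv2.putText(t,str(x),((x-x0)*s+2,12),0,.35,(0,0,255),1)
    for y in range(-(-y0//10)*10,y0+h,10):
        cv2.line(t,(0,(y-y0)*s),(6,(y-y0)*s),(0,0,255),1)
        if y%20==0: cv2.putText(t,str(y),(8,(y-y0)*s+4),0,.35,(0,0,255),1)
    return t
E
python3 - <<'E'
from h import *
a=cv2.imread('pics/scene0.png');b=cv2.imread('pics/side0.png')
A=np.vstack([tile(a,372,325,80,60,5),tile(a,395,195,80,60,5)])
B=np.vstack([tile(b,285,320,80,60,5),tile(b,375,220,80,60,5)])
cv2.imwrite('pics/crop1.png',np.hstack([A,B]))
A=np.vstack([tile(a,390,255,80,60,5),tile(a,280,290,80,60,5)])
B=np.vstack([tile(b,370,275,80,60,5),tile(b,245,270,80,60,5)])
cv2.imwrite('pics/crop2.png',np.hstack([A,B]))
E
```

```text
(no output)
```

View pics/crop1.png

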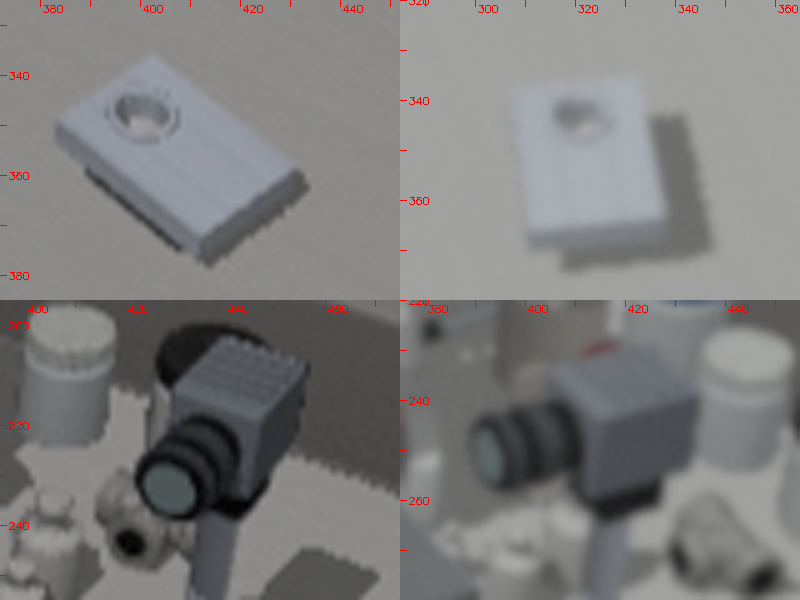

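View pics/crop2.png

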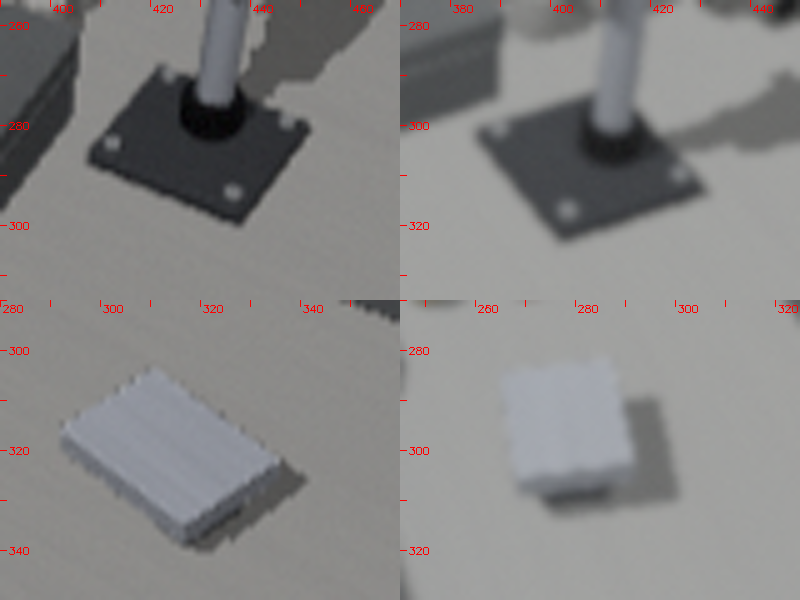

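The crops show these points:
- **Bored plate, top corners:** scene (383.4,349.4), (402.4,335.6), (433,359.4), (412,373.6). Side (308,337), (333,335.4), (337.8,363), (311,366.4).
- **Lens:** scene (429.4,233), side (393,251.6).
- **Camera foot corners:** read in both views.

Next I triangulate them.

```bash
cat >> h.py <<'E'
def cam(n):
    d=robot.get_image(n);R=cv2.Rodrigues(np.array(d['rvec'],float))[0]
    return np.array(d['K']),R,np.array(d['tvec']).ravel()
def tri(C,a,b):
    P=[c[0]@np.c_[c[1],c[2]] for c in C]
    X=cv2.triangulatePoints(P[0],P[1],np.array(a,float).reshape(2,-1,order='F') ,np.array(b,float).reshape(2,-1,order='F'))
    return (X[:3]/X[3]).T
def onplane(c,uv,z):
    r=c[1].T@np.linalg.inv(c[0])@np.array([*uv,1.]);o=-c[1].T@c[2];return o+r*(z-o[2])/r[2]
def proj(c,X): return cv2.projectPoints(np.array(X,float).reshape(-1,3),cv2.Rodrigues(c[1])[0],c[2],c[0],None)[0].reshape(-1,2)
E
python3 - <<'E'
from h import *
np.set_printoptions(precision=4,suppress=True)
C=[cam('scene'),cam('side')]
np.savez('cams.npz',**{f'{i}{j}':C[i][j] for i in (0,1) for j in range(3)})
S=[(383.4,349.4),(402.4,335.6),(433,359.4),(412,373.6),(400.6,348.4),(429.4,233),(407.6,286.6),(452,281),(438,299.4)]
D=[(308,337),(333,335.4),(337.8,363),(311,366.4),(320,343.5),(393,251.6),(385.4,301.6),(431.4,313),(402.6,323)]
S.append((422,268.4));D.append((412,294))
X=tri(C,S,D);print(X)
for c,U in zip(C,(S,D)):
    p=np.array([onplane(c,u,.034) for u in U[:4]]);
    print('plate top z=.034',p[:,:2].tolist(),p.mean(0)); e=(p[0]+p[1]-p[2]-p[3])/2;f=p[0]-p[1]+p[3]-p[2];print('yaw',np.arctan2(e[1],e[0]),np.linalg.norm(e),np.arctan2(f[1],f[0]),np.linalg.norm(f)/2)
    p=np.array([onplane(c,U[i],.006) for i in (6,9,7,8)]);print('foot',p[:,:2].tolist(),p.mean(0))
    e=(p[0]-p[1]+p[3]-p[2])/2; print('dir',np.degrees(np.arctan2(e[1],e[0])),np.linalg.norm(e));e=(p[0]-p[3]+p[1]-p[2])/2; print('dir',np.degrees(np.arctan2(e[1],e[0])),np.linalg.norm(e))
    print('lens z=.2',onplane(c,U[5],.2))
E
```

```text
[[ 0.3859 -0.3357  0.0076]
 [ 0.3691 -0.4619  0.1476]
 [ 0.4206 -0.3657 -0.1391]
 [ 0.6526 -0.2958 -0.5537]
 [ 0.6545 -0.3696 -0.3492]
 [ 0.5836 -0.1176 -0.1797]
 [ 0.6793 -0.097  -0.4135]
 [ 0.6176 -0.0795  0.1121]
 [ 0.5417  0.046  -0.1144]
 [ 0.6234  0.0767 -0.1176]]
plate top z=.034 [[0.42872192268302284, -0.30196283275273644], [0.48876247099041287, -0.31389866273691747], [0.46849005203496813, -0.3997860984758359], [0.40819789151445635, -0.38340435146578083]] [ 0.4485 -0.3498  0.034 ]
yaw 1.3316521029968282 0.0861152270807956 2.9104705014893137 0.06180988185695934
foot [[0.668568732409013, -0.22740343326052626], [0.7550392229016181, -0.22124466423182698], [0.7567786937572678, -0.3067170476087405], [0.6725054200604301, -0.31045460714505885]] [ 0.7132 -0.2665  0.006 ]
dir -176.6828411159008 0.08551515995518981
dir 91.92908951498495 0.0843095607381649
lens z=.2 [ 0.6533 -0.2701  0.2   ]
plate top z=.034 [[0.4325302296649508, -0.30105307481046084], [0.4881397865045045, -0.31662417152309863], [0.46800141606568213, -0.39597524703448694], [0.4106197729064055, -0.38444185502482076]] [ 0.4498 -0.3495  0.034 ]
yaw 1.3179456933490934 0.08404219849324421 2.906159804206096 0.058098331701678795
foot [[0.6690350339154705, -0.22819764717553503], [0.7479981475146933, -0.22627710129106648], [0.7575910161585881, -0.3071140751643594], [0.6731632601851348, -0.31298164024272856]] [ 0.7119 -0.2686  0.006 ]
dir -177.27103229434653 0.08178818822434682
dir 94.7359317113987 0.08309418321388178
lens z=.2 [ 0.6514 -0.272   0.2   ]
```

The plane fixes from both views agree: plate centre about (0.449,-0.350), yaw about 1.32 rad, lens about (0.652,-0.271), camera yaw about 3°. Triangulation had a reshape bug, so I'll fix that, check the heights, and work out a hover pose.

```bash
sed -i "s/np.array(a,float).reshape(2,-1,order='F') /np.array(a,float).T.copy()/; s/np.array(b,float).reshape(2,-1,order='F')/np.array(b,float).T.copy()/" h.py
cat >> h.py <<'E'
from scipy.spatial.transform import Rotation as Ro
np.set_printoptions(precision=4,suppress=True)
def saved():
    f=np.load('cams.npz');return [tuple(f[f'{i}{j}'] for j in range(3)) for i in (0,1)]
def delta(p,R):
    o=robot.observe();R0=np.array(o['ee_rot']);d=R0.T@(np.array(p)-o['tool_pos']);w=np.degrees(Ro.from_matrix(R0.T@R).as_rotvec())
    print(np.round(d,4).tolist(),np.round(w,2).tolist(),'rows>=',max(np.linalg.norm(d)/.0417,np.linalg.norm(w)/7.16))
def frame(z,y):  # tool z, approx tool y
    z=np.array(z,float);z/=np.linalg.norm(z);y=np.array(y,float);y-=z*(y@z);y/=np.linalg.norm(y);return np.c_[np.cross(y,z),y,z]
def row(d): 
    return d
E
python3 - <<'E'
from h import *
C=saved()
S=[(383.4,349.4),(402.4,335.6),(433,359.4),(412,373.6),(400.6,348.4),(429.4,233),(407.6,286.6),(452,281),(438,299.4)]
D=[(308,337),(333,335.4),(337.8,363),(311,366.4),(320,343.5),(393,251.6),(385.4,301.6),(431.4,313),(402.6,323)]
print(tri(C,S,D))
a=1.325;e=np.array([np.cos(a),np.sin(a),0]);y=np.array([e[1],-e[0],0])
delta((.44,-.40,.27),frame((0,0,-1),y))
# toolbox upper corners: scene (321,262),(405,264) rough
E
```

```text
[[ 0.4324 -0.2998  0.0308]
 [ 0.4896 -0.3137  0.0321]
 [ 0.4658 -0.4005  0.0382]
 [ 0.4113 -0.382   0.0305]
 [ 0.451  -0.3312  0.0366]
 [ 0.6524 -0.2707  0.2   ]
 [ 0.6699 -0.2268  0.0047]
 [ 0.7583 -0.3062  0.0048]
 [ 0.6756 -0.3094  0.0026]]
[-0.4, -0.1848, -0.0369] [-0.04, 0.0, 14.08] rows>= 10.603979552508376
```

The heights check out: plate top about 33 mm, lens 200 mm, foot about 4 mm. Now I move to hover for a wrist look.

```bash
python3 nudge.py '[[0,0,-0.04,0,0,0],[-0.4,-0.185,-0.04,0,0,14.1],[-0.4,-0.185,-0.04,0,0,14.1],[-0.4,-0.185,-0.04,0,0,14.1],[-0.4,-0.185,-0.04,0,0,14.1],[-0.4,-0.185,-0.04,0,0,14.1],[-0.4,-0.185,-0.04,0,0,14.1],[-0.4,-0.185,-0.04,0,0,14.1],[-0.4,-0.185,-0.04,0,0,14.1],[-0.4,-0.185,-0.04,0,0,14.1]]' 0.092 20
python3 nudge.py '[[-0.033,-0.02,0,0,0,0],[-0.033,-0.02,0,0,0,0],[-0.033,-0.02,0,0,0,0],[-0.033,-0.02,0,0,0,0]]'
python3 - <<'E'
from h import *
o=robot.observe();d=robot.get_image('wrist')
print(o['q'],o['tool_pos'],o['ee_rot'])
np.savez('w1.npz',p=o['tool_pos'],R=o['ee_rot'],K=d['K'],T=d['tool_from_camera'])
cv2.imwrite('pics/w1.png',d['image'][:,:,::-1])
E
```

```text
time: 1.08
tool_pos: [0.4663, -0.342, 0.2734]
ee_rot: [[0.244, 0.97, 0.0], [0.97, -0.244, -0.0], [-0.0, 0.0, -1.0]]
wrist_force: [0.1, -0.2, 0.8]
opening: 0.0919
gripper_force: 0.0
time: 1.42
tool_pos: [0.4402, -0.3673, 0.2732]
ee_rot: [[0.245, 0.97, 0.0], [0.97, -0.245, 0.0], [0.0, 0.0, -1.0]]
wrist_force: [0.2, 0.8, 0.1]
opening: 0.0915
gripper_force: 0.0
[-40.0038  13.5537  97.5222   0.0273  68.9304 -25.8594] [ 0.4402 -0.3673  0.2732] [[ 0.2445  0.9696  0.0002]
 [ 0.9696 -0.2445  0.0004]
 [ 0.0004  0.0001 -1.    ]]
```

View pics/w1.png

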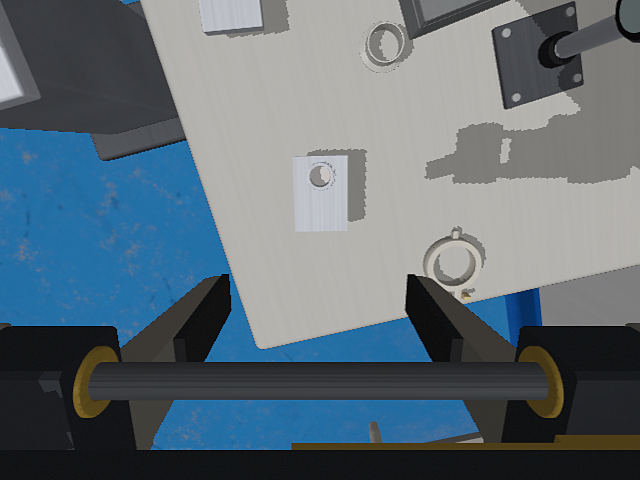

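The wrist view shows the plate corners at (293.5,156), (347.5,155.5), (347.5,231) and (295.5,232.5), the hole at about (320.5,176), and the camera foot corners at (492.5,30), (573,2), (583,80) and (505,108.5). I'll back-project these.

Run:
```python
from h import *
f=np.load('w1.npz');T=np.eye(4);T[:3,:3]=f['R'];T[:3,3]=f['p'];W=T@f['T'];Wi=np.linalg.inv(W)
c=(f['K'],Wi[:3,:3],Wi[:3,3])
p=np.array([onplane(c,u,.034) for u in [(293.5,156),(347.5,155.5),(347.5,231),(295.5,232.5)]]);print(p,p.mean(0),onplane(c,(320.5,176),.036))
e=p[0]+p[1]-p[2]-p[3];g=p[1]-p[0]+p[2]-p[3];print(np.arctan2(e[1],e[0]),np.linalg.norm(e)/2,np.arctan2(g[0],-g[1]),np.linalg.norm(g)/2)
p=np.array([onplane(c,u,.005) for u in [(492.5,30),(573,2),(583,80),(505,108.5)]]);print(p,p.mean(0))
e=p[1]-p[0]+p[2]-p[3];g=p[0]-p[3]+p[1]-p[2];print(np.degrees(np.arctan2(e[1],e[0])),np.degrees(np.arctan2(-g[0],g[1])))
# scene height by wrist+scene triangulation
C=saved();print(tri([c,C[0]],[(293.5,156),(347.5,155.5),(347.5,231),(295.5,232.5)],[(383.4,349.4),(402.4,335.6),(433,359.4),(412,373.6)])[:,2])
```

```text
[[ 0.4307 -0.2992  0.034 ]
 [ 0.4878 -0.313   0.034 ]
 [ 0.469  -0.3952  0.034 ]
 [ 0.4106 -0.3823  0.034 ]] [ 0.4495 -0.3474  0.034 ] [ 0.454 -0.327  0.036]
1.3398408127555204 0.08491153385176389 1.343886866680247 0.05923515591508887
[[ 0.6693 -0.2249  0.005 ]
 [ 0.7543 -0.2193  0.005 ]
 [ 0.7606 -0.2986  0.005 ]
 [ 0.6737 -0.3073  0.005 ]] [ 0.7145 -0.2625  0.005 ]
4.753716561608966 3.767898986645477
[0.0309 0.0344 0.0309 0.0316]
```

```bash
cat >> h.py <<'E'
Z=np.array([0,0,1.])
def pick(back,s=.010,z=.027,a=1.338,c=(.4493,-.349)):
    e=np.array([np.cos(a),np.sin(a),0]);t=(e-Z)/2**.5
    return np.array([*c,z])-s*e-back*t, frame(t,(e[1],-e[0],0))
E
python3 - <<'E'
from h import *
delta(*pick(.12))
E
```

```text
[-0.0755, 0.0053, 0.1614] [0.3, 44.98, -0.7] rows>= 6.282396607854421
```

```bash
python3 nudge.py '[[-0.04,0,0,0,15,0],[-0.0755,0.005,0.08,0.3,45,-0.7],[-0.0755,0.005,0.16,0.3,45,-0.7],[-0.0755,0.005,0.16,0.3,45,-0.7],[-0.0755,0.005,0.161,0.3,45,-0.7],[-0.0755,0.005,0.161,0.3,45,-0.7],[-0.0755,0.005,0.161,0.3,45,-0.7],[-0.0755,0.005,0.161,0.3,45,-0.7],[-0.0755,0.005,0.161,0.3,45,-0.7],[-0.0755,0.005,0.161,0.3,45,-0.7]]'
python3 - <<'E'
from h import *
delta(*pick(.0));print(robot.observe()['q'])
E
```

```text
time: 2.3
tool_pos: [0.4278, -0.4413, 0.1131]
ee_rot: [[0.162, 0.973, 0.162], [0.69, -0.229, 0.686], [0.705, 0.001, -0.709]]
wrist_force: [0.5, 0.9, 0.1]
opening: 0.0917
gripper_force: 0.0
[-0.0006, -0.0003, 0.1209] [-0.03, 0.15, 0.09] rows>= 2.8985981347106966
[-61.2221  45.5088  80.4274  28.2037  90.4461 -57.2025]
```

```bash
python3 nudge.py '[[0,0,0.03,0,0,0],[0,0,0.06,0,0,0],[0,0,0.09,0,0,0],[0,0,0.11,0,0,0],[0,0,0.121,0,0,0],[0,0,0.121,0,0,0],[0,0,0.121,0,0,0]]'
python3 nudge.py '[[0,0,0,0,0,0],[0,0,0,0,0,0],[0,0,0,0,0,0],[0,0,0,0,0,0],[0,0,0,0,0,0],[0,0,0,0,0,0],[0,0,0,0,0,0],[0,0,0,0,0,0]]' 0.05 45
```

```text
time: 2.88
tool_pos: [0.4472, -0.3589, 0.0281]
ee_rot: [[0.162, 0.973, 0.163], [0.69, -0.23, 0.687], [0.706, 0.001, -0.708]]
wrist_force: [-0.8, 0.5, 0.6]
opening: 0.0922
gripper_force: 0.0
time: 3.55
tool_pos: [0.4463, -0.3591, 0.0269]
ee_rot: [[0.163, 0.973, 0.163], [0.688, -0.231, 0.688], [0.707, 0.0, -0.707]]
wrist_force: [-1.8, -2.3, 3.8]
opening: 0.0595
gripper_force: 45.0
```

```bash
python3 nudge.py '[[0.02,0,-0.02,0,0,0],[0.045,0,-0.045,0,0,0],[0.07,0,-0.07,0,0,0],[0.1,0,-0.1,0,0,0],[0.12,0,-0.12,0,0,0],[0.12,0,-0.12,0,0,0],[0.12,0,-0.12,0,0,0]]' - 45
cat >> h.py <<'E'
def place(z,a=1.338,c=(.435,-.225)):
    e=np.array([np.cos(a),np.sin(a),0]);t=-(e+Z)/2**.5
    return np.array([*c,z]), frame(t,(e[1],-e[0],0))
E
python3 - <<'E'
from h import *
delta(*place(.15))
E
```

```text
time: 4.13
tool_pos: [0.4468, -0.3593, 0.1973]
ee_rot: [[0.162, 0.973, 0.164], [0.69, -0.231, 0.686], [0.705, 0.002, -0.709]]
wrist_force: [0.1, 0.5, -2.4]
opening: 0.0599
gripper_force: 45.0
[0.0574, -0.0425, 0.1237] [0.13, -89.85, -0.02] rows>= 12.548283843412467
```

```bash
python3 nudge.py '[[0.03,-0.02,0.03,0,-7,0],[0.057,-0.04,0.06,0,-14,0],[0.057,-0.042,0.09,0,-21,0],[0.057,-0.042,0.12,0,-28,0],[0.057,-0.042,0.12,0,-35,0],[0.057,-0.042,0.12,0,-42,0],[0.057,-0.042,0.12,0,-49,0],[0.057,-0.042,0.12,0,-56,0],[0.057,-0.042,0.12,0,-63,0],[0.057,-0.042,0.12,0,-70,0]]'
python3 - <<'E'
from h import *
delta(*place(.12));print(robot.observe()['q'])
E
```

```text
time: 4.97
tool_pos: [0.4342, -0.2268, 0.1512]
ee_rot: [[0.208, 0.973, -0.096], [0.883, -0.229, -0.409], [-0.421, 0.0, -0.907]]
wrist_force: [-1.4, 0.2, -3.5]
opening: 0.0597
gripper_force: 45.0
[0.0149, 0.0004, 0.0274] [0.06, -20.13, 0.04] rows>= 2.8110753342642014
[-10.7698  15.7444 117.37   -31.9235  52.6267  23.4669]
```

```bash
python3 nudge.py '[[0.005,0,0.01,0,-7,0],[0.01,0,0.02,0,-13,0],[0.015,0,0.027,0,-20.1,0],[0.015,0,0.027,0,-20.1,0],[0.015,0,0.027,0,-20.1,0],[0.015,0,0.027,0,-20.1,0],[0.015,0,0.027,0,-20.1,0]]'
python3 - <<'E'
from h import *
delta(*place(.065));o=robot.observe();print(o['q'],o['tool_pos'],o['ee_rot'])
a=robot.get_image('scene')['image'][:,:,::-1];b=robot.get_image('side')['image'][:,:,::-1]
cv2.imwrite('pics/up1.png',np.hstack([tile(a,305,245,100,150,4),tile(b,245,235,100,150,4)]))
E
```

```text
time: 5.55
tool_pos: [0.4348, -0.2255, 0.1216]
ee_rot: [[0.165, 0.973, -0.163], [0.693, -0.232, -0.682], [-0.701, -0.0, -0.713]]
wrist_force: [-0.5, 0.2, -1.6]
opening: 0.0596
gripper_force: 45.0
[0.04, 0.0001, 0.04] [-0.07, -0.46, -0.06] rows>= 1.357181692935037
[  0.6385  26.5187 118.3422 -51.0628  61.0029  50.328 ] [ 0.4348 -0.2255  0.1216] [[ 0.1655  0.9727 -0.1629]
 [ 0.6933 -0.2322 -0.6822]
 [-0.7014 -0.0001 -0.7128]]
```

View pics/up1.png

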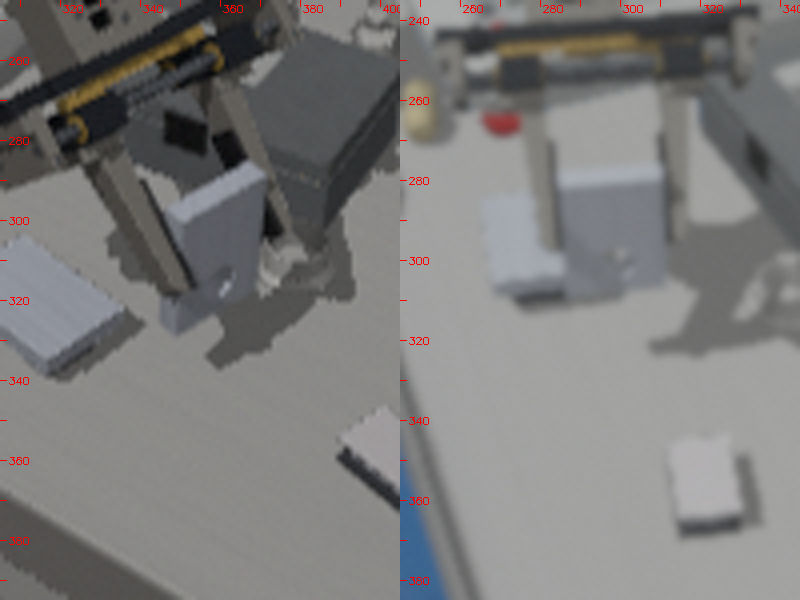

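The plate hangs upright with the hole low: scene top edge (346,297)–(370,286), side top edge (284,279)–(311,276). I'll compare that with the model's projected corners and locate the ferrule.

```bash
cat >> h.py <<'E'
def corners(mid,a,tilt=0):
    e=np.array([np.cos(a),np.sin(a),0]);y=np.array([-e[1],e[0],0])
    r=Ro.from_rotvec(np.radians(tilt)*y).as_matrix()
    return np.array([mid+r@(sz*.007*e+sy*.03*y+sx*.042*Z) for sx in(1,-1) for sz in (1,-1) for sy in (1,-1)])
E
python3 - <<'E'
from h import *
C=saved()
for t in (-4,0,4):
  K=corners(np.array([.4348,-.2255,.1116]),1.338,t)
  for c in C: print(t,proj(c,K).round(1).tolist())
for u,z in (((379,312),.01),): print('ferrule',onplane(C[0],u,z),onplane(C[1],(341,307),.011))
E
```

```text
-4 [[346.0, 296.6], [367.1, 284.6], [350.6, 300.5], [371.6, 288.3], [342.9, 324.0], [363.1, 311.7], [347.2, 327.9], [367.4, 315.5]]
-4 [[283.7, 276.6], [309.8, 274.5], [284.1, 280.8], [310.4, 278.6], [285.4, 302.4], [310.3, 300.3], [285.8, 306.7], [310.9, 304.5]]
0 [[345.1, 296.0], [366.1, 284.0], [349.6, 299.6], [370.7, 287.4], [343.8, 324.9], [364.0, 312.7], [348.1, 328.5], [368.4, 316.1]]
0 [[283.6, 276.0], [309.7, 273.8], [284.0, 279.8], [310.3, 277.6], [285.5, 303.4], [310.4, 301.3], [285.8, 307.4], [311.0, 305.2]]
4 [[344.1, 295.5], [365.2, 283.5], [348.7, 298.7], [369.7, 286.5], [344.7, 325.8], [364.9, 313.5], [349.0, 329.1], [369.3, 316.6]]
4 [[283.6, 275.4], [309.6, 273.2], [283.9, 278.9], [310.2, 276.7], [285.6, 304.4], [310.6, 302.2], [285.9, 308.1], [311.2, 305.8]]
ferrule [ 0.5429 -0.2211  0.01  ] [ 0.5516 -0.2115  0.011 ]
```

```bash
python3 nudge.py '[[0.012,0,0.012,0,0,0],[0.027,0,0.027,0,-0.4,0],[0.04,0,0.04,0,-0.4,0],[0.04,0,0.04,0,-0.4,0],[0.04,0,0.04,0,-0.4,0],[0.04,0,0.04,0,-0.4,0]]'
python3 nudge.py '[[0.002,0,0.002,0,0,0],[0.003,0,0.003,0,0,0],[0.004,0,0.004,0,0,0],[0.004,0,0.004,0,0,0],[0.004,0,0.004,0,0,0]]'
python3 -c "
from h import *
delta(*place(.052))"
```

```text
time: 6.15
tool_pos: [0.4353, -0.2251, 0.0658]
ee_rot: [[0.164, 0.973, -0.164], [0.687, -0.232, -0.689], [-0.708, 0.001, -0.706]]
wrist_force: [1.0, -0.2, -2.0]
opening: 0.0596
gripper_force: 45.0
time: 6.57
tool_pos: [0.435, -0.2245, 0.059]
ee_rot: [[0.163, 0.973, -0.164], [0.687, -0.231, -0.689], [-0.708, -0.0, -0.706]]
wrist_force: [-0.2, 0.0, -2.0]
opening: 0.0599
gripper_force: 45.0
[0.0046, 0.0001, 0.0052] [-0.03, 0.08, -0.0] rows>= 0.16737020859688354
```

```bash
python3 nudge.py '[[0.001,0,0.001,0,0,0],[0.002,0,0.002,0,0,0],[0.003,0,0.003,0,0,0],[0.003,0,0.003,0,0,0],[0.003,0,0.003,0,0,0]]' | egrep 'pos|force'
python3 nudge.py '[[0.001,0,0.001,0,0,0],[0.001,0,0.001,0,0,0],[0.001,0,0.001,0,0,0]]' | egrep 'pos|force'
```

```text
tool_pos: [0.435, -0.2248, 0.0551]
wrist_force: [-0.3, 1.5, 5.3]
gripper_force: 45.0
tool_pos: [0.4349, -0.2251, 0.055]
wrist_force: [-3.0, 6.9, 19.1]
gripper_force: 45.0
```

```bash
python3 nudge.py '[[-0.0006,0,-0.0008,0,0,0],[-0.0006,0,-0.0008,0,0,0],[-0.0006,0,-0.0008,0,0,0]]' | egrep 'pos|force'
python3 nudge.py '[[0,0,0,0,0,0],[0,0,0,0,0,0],[0,0,0,0,0,0]]' - 8 | egrep 'pos|force'
```

```text
tool_pos: [0.435, -0.2248, 0.055]
wrist_force: [-1.1, 3.8, 10.9]
gripper_force: 45.0
tool_pos: [0.4349, -0.2248, 0.055]
wrist_force: [-1.6, 2.2, 9.1]
gripper_force: 8.0
```

```bash
python3 nudge.py '[[-0.0003,0,-0.0003,0,0,0],[-0.0003,0,-0.0003,0,0,0],[-0.0003,0,-0.0003,0,0,0]]' - 4| egrep 'pos|force'
python3 nudge.py '[[0,0,0,0,0,0],[0,0,0,0,0,0],[0,0,0,0,0,0],[0,0,0,0,0,0],[0,0,0,0,0,0]]' 0.088 20 | egrep 'pos|force|open'
python3 - <<'E'
from h import *
a=robot.get_image('scene')['image'][:,:,::-1];b=robot.get_image('side')['image'][:,:,::-1]
cv2.imwrite('pics/up2.png',np.hstack([tile(a,305,265,100,100,4),tile(b,245,255,100,100,4)]))
E
```

```text
tool_pos: [0.435, -0.2247, 0.0549]
wrist_force: [-0.6, 0.9, 4.7]
gripper_force: 4.0
tool_pos: [0.435, -0.2244, 0.0545]
wrist_force: [0.6, -0.0, 0.5]
opening: 0.0877
gripper_force: 0.0
```

View pics/up2.png

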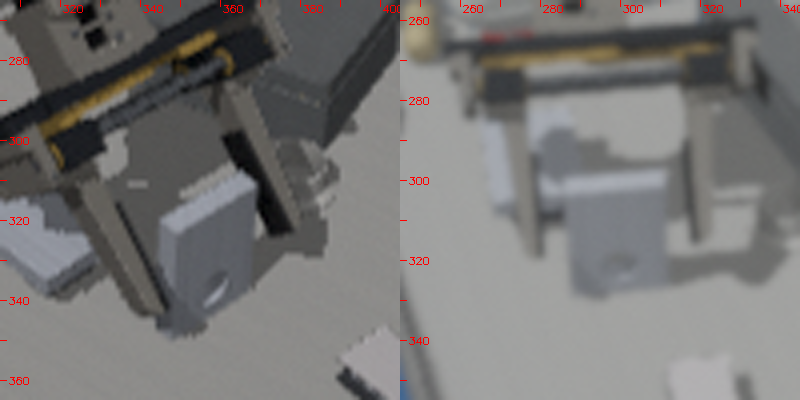

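The plate stands freely. The scene view puts its top corners at (345,318.8), (349,324), (369,310.5) and (365.5,307); in the side view the plate spans (285,300)–(311,297) at the top. Now I retract.

```bash
python3 nudge.py '[[0,0,-0.01,0,0,0],[0,0,-0.03,0,0,0],[0,0,-0.06,0,0,0],[0,0,-0.1,0,0,0],[0,0,-0.14,0,0,0],[0,0,-0.18,0,0,0],[0,0,-0.2,0,0,0],[0,0,-0.2,0,0,0],[0,0,-0.2,0,0,0]]'
python3 - <<'E'
from h import *
C=saved()
p=np.array([onplane(C[0],u,.084) for u in [(345,318.8),(349,324),(369,310.5),(365.5,307)]]);print(p,p.mean(0))
a=1.338;e=np.array([np.cos(a),np.sin(a),0])
# tool y = +e ; tilt 12 deg so the wrist view sees the plate
delta((.435,-.225+.0,.25),frame((0,0,-1),e))
delta((.435,-.225+.0,.25),frame((0,0,-1),-e))
E
```

```text
time: 9.25
tool_pos: [0.4683, -0.0857, 0.1964]
ee_rot: [[0.163, 0.973, -0.162], [0.688, -0.229, -0.689], [-0.707, 0.001, -0.707]]
wrist_force: [0.3, -0.5, -0.2]
opening: 0.0879
gripper_force: 0.0
[[ 0.4118 -0.2112  0.084 ]
 [ 0.4042 -0.2269  0.084 ]
 [ 0.4649 -0.2382  0.084 ]
 [ 0.4695 -0.226   0.084 ]] [ 0.4376 -0.2256  0.084 ]
[-0.1392, -0.0004, 0.0634] [-35.11, 35.25, -84.88] rows>= 13.740928008924636
[-0.1392, -0.0004, 0.0634] [35.26, 35.12, 84.96] rows>= 13.752093450157442
```

```bash
python3 nudge.py '[[-0.03,0,0,0,0,0],[-0.065,0,0.015,-2.5,2.5,-6],[-0.1,0,0.03,-5,5,-12],[-0.139,0,0.063,-7.5,7.5,-18],[-0.139,0,0.063,-10,10,-24],[-0.139,0,0.063,-12.4,12.5,-30],[-0.139,0,0.063,-14.9,15,-36],[-0.139,0,0.063,-17.4,17.5,-42],[-0.139,0,0.063,-19.9,20,-48],[-0.139,0,0.063,-22.4,22.5,-54]]' 0.07
python3 - <<'E'
from h import *
a=1.338;e=np.array([np.cos(a),np.sin(a),0])
delta((.435,-.225+.0,.25),frame((0,0,-1),e));print(robot.observe()['q'])
E
```

```text
time: 10.08
tool_pos: [0.4328, -0.226, 0.2483]
ee_rot: [[-0.668, 0.739, 0.08], [0.686, 0.655, -0.318], [-0.288, -0.157, -0.945]]
wrist_force: [-0.2, -0.1, 0.0]
opening: 0.0701
gripper_force: 0.0
[-0.0012, 0.002, -0.0018] [-13.87, 13.59, -33.47] rows>= 5.404716758356262
[-16.3889   1.9031 117.2157 -20.7781  52.7466 -47.7699]
```

```bash
python3 nudge.py '[[0,0.002,-0.001,-2.5,2.5,-6],[-0.001,0.002,-0.002,-5,5,-12],[-0.001,0.002,-0.002,-7.4,7.2,-18],[-0.001,0.002,-0.002,-10,9.8,-24],[-0.001,0.002,-0.002,-12.2,12,-30],[-0.001,0.002,-0.002,-13.9,13.6,-33.5],[-0.001,0.002,-0.002,-13.9,13.6,-33.5],[-0.001,0.002,-0.002,-13.9,13.6,-33.5],[-0.001,0.002,-0.002,-13.9,13.6,-33.5]]' 0.06
python3 - <<'E'
from h import *
o=robot.observe();d=robot.get_image('wrist')
print(o['q'],o['tool_pos'],o['ee_rot'])
np.savez('w2.npz',p=o['tool_pos'],R=o['ee_rot'],K=d['K'],T=d['tool_from_camera'])
im=d['image'][:,:,::-1];cv2.imwrite('pics/w2.png',im)
cv2.imwrite('pics/w2c.png',tile(im,220,140,200,150,4))
E
```

```text
time: 10.83
tool_pos: [0.4356, -0.2243, 0.2504]
ee_rot: [[-0.972, 0.237, 0.001], [0.237, 0.972, -0.003], [-0.002, -0.002, -1.0]]
wrist_force: [-0.8, -0.2, -0.2]
opening: 0.0597
gripper_force: 0.0
[ -27.3541    6.9717  108.6945   -0.1092   64.2025 -103.6084] [ 0.4356 -0.2243  0.2504] [[-0.9716  0.2368  0.0012]
 [ 0.2368  0.9716 -0.0026]
 [-0.0018 -0.0022 -1.    ]]
```

View pics/w2c.png

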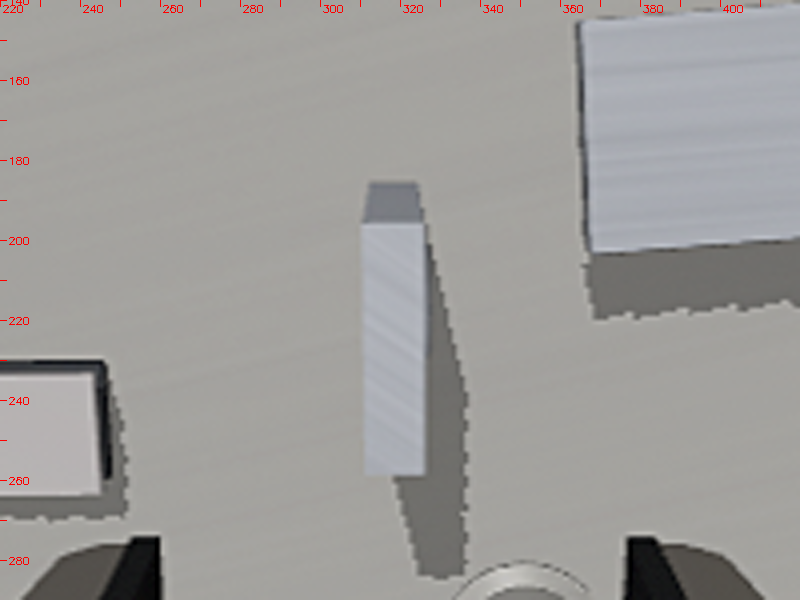

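The plate stands upright. In the wrist image its top face corners are (310.2,195.5), (326,195.5), (326.2,258.5) and (311,258.5).

Run:
```python
from h import *
f=np.load('w2.npz');T=np.eye(4);T[:3,:3]=f['R'];T[:3,3]=f['p'];W=T@f['T'];Wi=np.linalg.inv(W)
c=(f['K'],Wi[:3,:3],Wi[:3,3])
p=np.array([onplane(c,u,.084) for u in [(310.2,195.5),(326,195.5),(326.2,258.5),(311,258.5)]]);m=p.mean(0)
g=p[0]-p[3]+p[1]-p[2];a=np.arctan2(g[0],-g[1]) ;a=np.arctan2(-g[0],g[1]);print(p,m,a,np.pi+a,np.linalg.norm(g)/2,np.linalg.norm(p[0]-p[1]))
a=a%np.pi;e=np.array([np.cos(a),np.sin(a),0]);print(e)
delta((m[0],m[1],.112),frame((0,0,-1),e));delta((m[0],m[1],.069),frame((0,0,-1),e))
```

```text
[[ 0.4051 -0.2244  0.084 ]
 [ 0.4084 -0.2104  0.084 ]
 [ 0.4671 -0.2241  0.084 ]
 [ 0.4637 -0.2382  0.084 ]] [ 0.4361 -0.2243  0.084 ] 1.3405385485799892 4.482131202169782 0.06024942631780996 0.014381992677285143
[0.2282 0.9736 0.    ]
[-0.0001, 0.0001, 0.1387] [-0.12, 0.13, -0.44] rows>= 3.325730314122215
[0.0, 0.0002, 0.1817] [-0.12, 0.13, -0.44] rows>= 4.35690155745946
```

```bash
python3 nudge.py '[[0,0,0.03,0,0,-0.4],[0,0,0.06,0,0,-0.4],[0,0,0.09,0,0,-0.4],[0,0,0.12,0,0,-0.4],[0,0,0.14,0,0,-0.4],[0,0,0.16,0,0,-0.4],[0,0,0.175,0,0,-0.4],[0,0,0.1815,0,0,-0.4],[0,0,0.1815,0,0,-0.4],[0,0,0.1815,0,0,-0.4]]' 0.05
python3 nudge.py '[[0,0,0,0,0,0],[0,0,0,0,0,0],[0,0,0,0,0,0],[0,0,0,0,0,0],[0,0,0,0,0,0],[0,0,0,0,0,0],[0,0,0,0,0,0],[0,0,0,0,0,0],[0,0,0,0,0,0],[0,0,0,0,0,0]]' 0.005 30
```

```text
time: 11.72
tool_pos: [0.4372, -0.2244, 0.0703]
ee_rot: [[-0.974, 0.227, 0.003], [0.227, 0.974, -0.002], [-0.003, -0.002, -1.0]]
wrist_force: [0.5, 0.5, 0.3]
opening: 0.0499
gripper_force: 0.0
time: 12.55
tool_pos: [0.4373, -0.2247, 0.0702]
ee_rot: [[-0.974, 0.227, 0.003], [0.227, 0.974, -0.002], [-0.003, -0.002, -1.0]]
wrist_force: [-0.1, 0.0, 5.9]
opening: 0.0137
gripper_force: 30.0
```

```bash
cat >> h.py <<'E'
PM=np.array([.0011,0,.0282])
def show(lens,psi,up=0,pm=PM):
    u=np.array([np.cos(psi),np.sin(psi),0]);R=frame(-Z,u);return np.array(lens)-.15*u-R@pm+up*Z,R
E
python3 nudge.py '[[0,0,-0.005,0,0,0],[0,0,-0.015,0,0,0],[0,0,-0.04,0,0,0],[0,0,-0.08,0,0,0],[0,0,-0.12,0,0,0],[0,0,-0.16,0,0,0],[0,0,-0.2,0,0,0],[0,0,-0.24,0,0,0],[0,0,-0.25,0,0,0],[0,0,-0.25,0,0,0]]' - 45
python3 - <<'E'
from h import *
delta(*show((.6523,-.271,.2),np.radians(3.7),.1))
E
```

```text
time: 13.38
tool_pos: [0.4377, -0.2248, 0.3238]
ee_rot: [[-0.974, 0.227, 0.009], [0.227, 0.974, -0.005], [-0.009, -0.003, -1.0]]
wrist_force: [0.7, -0.2, -2.2]
opening: 0.0139
gripper_force: 45.0
[-0.0763, -0.0408, -0.0036] [0.19, 0.58, 73.2] rows>= 10.2239397643244
```

```bash
python3 nudge.py '[[-0.01,-0.005,0,0,0,7],[-0.02,-0.01,0,0,0,14],[-0.03,-0.015,0,0,0,21],[-0.04,-0.02,-0.002,0,0,28],[-0.05,-0.025,-0.002,0,0,35],[-0.06,-0.03,-0.003,0,0,42],[-0.07,-0.035,-0.003,0,0.2,49],[-0.076,-0.041,-0.0036,0.1,0.3,56],[-0.076,-0.041,-0.0036,0.1,0.5,63],[-0.076,-0.041,-0.0036,0.2,0.6,70]]'
python3 nudge.py '[[0,0,0,0,0,3.2],[0,0,0,0,0,3.2],[0,0,0,0,0,3.2],[0,0,0,0,0,3.2],[0,0,0,0,0,3.2]]'
python3 - <<'E'
from h import *
delta(*show((.6523,-.271,.2),np.radians(3.7),.1))
delta(*show((.6523,-.271,.2),np.radians(3.7),.0))
o=robot.observe();d=robot.get_image('wrist');cv2.imwrite('pics/w3.png',d['image'][:,:,::-1])
np.savez('w3.npz',p=o['tool_pos'],R=o['ee_rot'],K=d['K'],T=d['tool_from_camera']);print(o['q'])
f=np.load('w3.npz');T=np.eye(4);T[:3,:3]=f['R'];T[:3,3]=f['p'];Wi=np.linalg.inv(T@f['T'])
print(proj((f['K'],Wi[:3,:3],Wi[:3,3]),[(.6523,-.271,.2),(.66,-.271,.22),(.73,-.265,.227),(.69,-.265,.227)]))
E
```

```text
time: 14.22
tool_pos: [0.5003, -0.281, 0.3208]
ee_rot: [[-0.114, 0.993, -0.01], [0.993, 0.114, 0.005], [0.006, -0.01, -1.0]]
wrist_force: [-0.9, 0.3, -2.0]
opening: 0.0135
gripper_force: 45.0
time: 14.63
tool_pos: [0.5009, -0.2811, 0.3232]
ee_rot: [[-0.066, 0.998, -0.007], [0.998, 0.066, 0.004], [0.004, -0.007, -1.0]]
wrist_force: [-0.2, 1.0, -2.1]
opening: 0.0138
gripper_force: 45.0
[-0.0008, 0.0017, -0.0051] [-0.4, -0.23, 0.09] rows>= 0.12961248528989558
[-0.0012, 0.0024, 0.0949] [-0.4, -0.23, 0.09] rows>= 2.2775421182933906
[-29.4336  11.737   93.5037  -0.0301  75.2207 -33.2146]
[[505.2057 240.8644]
 [528.7963 248.3116]
 [630.5672 249.4189]
 [576.657  245.813 ]]
```

```bash
python3 nudge.py '[[0,0.001,0.02,-0.2,-0.1,0],[-0.001,0.002,0.05,-0.4,-0.2,0.1],[-0.001,0.0024,0.075,-0.4,-0.2,0.1],[-0.001,0.0024,0.09,-0.4,-0.2,0.1],[-0.001,0.0024,0.095,-0.4,-0.2,0.1],[-0.001,0.0024,0.095,-0.4,-0.2,0.1],[-0.001,0.0024,0.095,-0.4,-0.2,0.1],[-0.001,0.0024,0.095,-0.4,-0.2,0.1]]'
python3 - <<'E'
from h import *
o=robot.observe();print(o['tool_pos'],o['ee_rot'])
a=robot.get_image('scene')['image'][:,:,::-1];b=robot.get_image('side')['image'][:,:,::-1]
cv2.imwrite('pics/sceneF.png',a);cv2.imwrite('pics/sideF.png',b)
w=cv2.imread('pics/w3.png')
cv2.imwrite('pics/F.png',np.vstack([np.hstack([tile(a,360,190,100,75,4),tile(b,340,210,100,75,4)]),np.hstack([tile(w,240,170,133,100,3),tile(w,480,190,133,100,3)])]))
C=saved();m=np.array(o['tool_pos'])+np.array(o['ee_rot'])@PM;R=np.array(o['ee_rot'])
K=np.array([m+R@np.array([x*.03,y*.007,z*.042]) for z in(-1,1) for y in (-1,1) for x in (-1,1)])
print(m);[print(proj(c,K).round(1).tolist()) for c in C]
E
```

```text
time: 15.35
tool_pos: [0.5038, -0.2823, 0.2303]
ee_rot: [[-0.063, 0.998, 0.003], [0.998, 0.063, -0.001], [-0.001, 0.003, -1.0]]
wrist_force: [-0.0, 0.1, -1.9]
opening: 0.0139
gripper_force: 45.0
[ 0.5038 -0.2823  0.2303] [[-0.063   0.998   0.0028]
 [ 0.998   0.063  -0.0012]
 [-0.0013  0.0028 -1.    ]]Traceback (most recent call last):
  File "<stdin>", line 6, in <module>
    return _nx.concatenate(arrs, 0, dtype=dtype, casting=casting)
           ~~~~~~~~~~~~~~~^^^^^^^^^^^^^^^^^^^^^^^^^^^^^^^^^^^^^^^
ValueError: all the input array dimensions except for the concatenation axis must match exactly, but along dimension 1, the array at index 0 has size 800 and the array at index 1 has size 798
```

Run:
```python
from h import *
o=robot.observe()
a=cv2.imread('pics/sceneF.png');b=cv2.imread('pics/sideF.png');w=cv2.imread('pics/w3.png')
cv2.imwrite('pics/F.png',np.vstack([np.hstack([tile(a,360,190,100,75,4),tile(b,340,210,100,75,4)]),np.hstack([tile(w,270,190,100,75,4),tile(w,490,200,100,75,4)])]))
C=saved();m=np.array(o['tool_pos'])+np.array(o['ee_rot'])@PM;R=np.array(o['ee_rot'])
K=np.array([m+R@np.array([x*.03,y*.007,z*.042]) for z in(-1,1) for y in (-1,1) for x in (-1,1)])
print(m);[print(proj(c,K).round(1).tolist()) for c in C]
```

```text
[ 0.5037 -0.2812  0.202 ]
[[413.8, 258.3], [387.1, 248.2], [416.9, 254.7], [390.3, 244.7], [409.6, 289.9], [384.1, 279.4], [412.5, 286.2], [387.2, 275.9]]
[[337.4, 260.3], [325.4, 245.2], [343.5, 258.6], [331.3, 243.6], [337.1, 291.3], [325.6, 275.5], [342.9, 289.5], [331.2, 273.9]]
```

View pics/F.png

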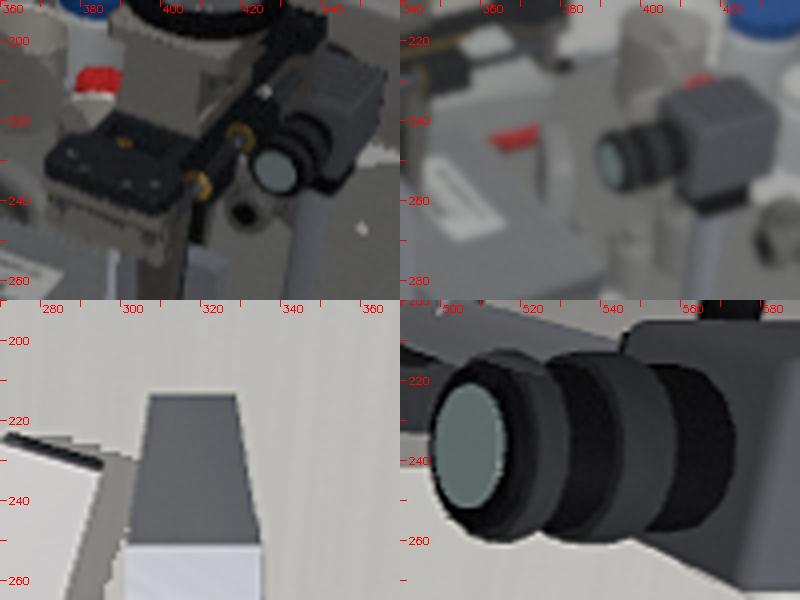

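The bottom-left panel shows the plate's side face as a symmetric trapezoid: top edge (301.5..335.2, 250.8), bottom edge (307.2..329.2, 213.8). The bottom-right panel puts the lens glass at (507.4,236.3) and the barrel's rear centre at about (565,236.5). I'll refine the lens position, camera yaw and plate-in-hand from these.

Run:
```python
from h import *
f=np.load('w3.npz');T=np.eye(4);T[:3,:3]=f['R'];T[:3,3]=f['p'];Wi=np.linalg.inv(T@f['T'])
c=(f['K'],Wi[:3,:3],Wi[:3,3])
l=onplane(c,(507.4,236.3),.2);r=onplane(c,(565,236.5),.2);print(l,r,np.degrees(np.arctan2(r[1]-l[1],r[0]-l[0])))
m=np.array([[.0311,y,z] for z in(.0282-.042,.0282+.042) for y in(-.007,.007)])
print(proj(c,(T[:3,:3]@m.T).T+T[:3,3]).round(1))
for psi in (4.,):
  delta(*show((.653,-.268,.2),np.radians(psi)))
C=saved();print(tri([c,C[0]],[(507.4,236.3)],[(429.4,233)]),tri([c,C[1]],[(507.4,236.3)],[(393,251.6)]))
```

```text
[ 0.6533 -0.2671  0.2   ] [ 0.6995 -0.2641  0.2   ] 3.725546660688115
[[299.4 252.4]
 [333.3 252.4]
 [306.  214.4]
 [327.8 214.4]]
[0.0027, -0.0001, 0.002] [0.16, 0.08, -0.39] rows>= 0.08047563311969178
[[ 0.6557 -0.2687  0.1977]] [[ 0.6544 -0.2676  0.1966]]
```

```bash
python3 nudge.py '[[0.0027,-0.0002,0.002,0.16,0.08,-0.25],[0.0027,-0.0002,0.002,0.16,0.08,-0.25],[0.0027,-0.0002,0.002,0.16,0.08,-0.25],[0.0027,-0.0002,0.002,0.16,0.08,-0.25],[0.0027,-0.0002,0.002,0.16,0.08,-0.25],[0.0027,-0.0002,0.002,0.16,0.08,-0.25],[0.0027,-0.0002,0.002,0.16,0.08,-0.25]]'
python3 - <<'E'
from h import *
delta(*show((.6527,-.2678,.2),np.radians(3.8)))
E
```

```text
time: 16.03
tool_pos: [0.5027, -0.2792, 0.2269]
ee_rot: [[-0.067, 0.998, -0.002], [0.998, 0.067, 0.001], [0.001, -0.002, -1.0]]
wrist_force: [-0.1, 0.4, -2.5]
opening: 0.0137
gripper_force: 45.0
[0.0003, 0.0005, -0.0013] [-0.11, -0.07, 0.05] rows>= 0.03474068574006194
```

```bash
for i in 1 2 3; do python3 nudge.py '[[0,0,0,0,0,0],[0,0,0,0,0,0],[0,0,0,0,0,0]]' >/dev/null; python3 -c "
from h import *
delta(*show((.6527,-.2678,.2),np.radians(3.8)))"; done
```

```text
[0.0003, 0.0005, -0.0014] [-0.11, -0.07, 0.05] rows>= 0.034942803709393705
[0.0003, 0.0004, -0.0013] [-0.11, -0.07, 0.04] rows>= 0.0345017123403553
[0.0003, 0.0005, -0.0014] [-0.11, -0.07, 0.05] rows>= 0.035094827215073794
```

```bash
python3 nudge.py '[[0,0.0005,-0.0013,0,0,0],[0,0.0005,-0.0013,0,0,0],[0,0.0005,-0.0013,0,0,0],[0,0.0005,-0.0013,0,0,0],[0,0.0005,-0.0013,0,0,0],[0,0.0005,-0.0013,0,0,0]]'; python3 -c "
from h import *
delta(*show((.6527,-.2678,.2),np.radians(3.8)));print(np.abs(robot.observe()['joint_vel']).max());print(robot.finish_job())"
```

```text
time: 17.28
tool_pos: [0.5032, -0.2791, 0.2282]
ee_rot: [[-0.067, 0.998, -0.002], [0.998, 0.067, 0.001], [0.001, -0.002, -1.0]]
wrist_force: [-0.5, -0.3, -2.5]
opening: 0.0136
gripper_force: 45.0
[0.0003, -0.0, -0.0] [-0.11, -0.07, 0.05] rows>= 0.020056280275337478
0.1243608878414452
the job is handed in; nothing more can be done
None
```

The job is handed in at about 17 s, with no verdict shown: the bored plate was stood on its hole-end edge and released, then regripped by its upper end and held upright, hole below and uncovered, collar towards the lens, about 15 cm in front by my measurements (lens position good to a few mm, camera angle to about 1°).

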